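# Lid off, pot under the muesli dispenser

### The arm

A 7-joint arm with a two-finger parallel gripper is mounted at the origin on the work surface. World frame = base frame: x ahead of the robot, y to its left, z up, the work surface at z = 0. Lengths are in mm, angles in rad, forces in N, time in s.
With the tool pointing down it reaches from about 350 to 900 mm from the base axis. Payload 8.1 kg.
Tool frame: the origin (TCP) lies midway between the tips of the shut fingers; the grasp point (between the pads) lies 19 mm behind it; z points along the fingers, y is the line along which they close (so a half turn about z gives the same grasp; the last joint's range is limited). The gripper opens to 85 mm and grips with 20 to 120 N. Pads are 22 mm wide; open, the fingers measure 114 mm over their backs; the gripper's body (76 mm by 85 mm) begins 54 mm behind the grasp point. The pads swing forward as they close: fully open they stand 13 mm farther back than shut.
Start: joints at [-1.232, 0.434, 0.025, 1.573, -0.012, 1.134, -0.075], TCP at [267.257, 564.991, 231.323] pointing down, gripper open.
Joint ranges: [-2.62, 2.62], [-0.44, 2.09], [-1.27, 1.32], [0.08, 2.57], [-1.32, 4.46], [0.12, 2], [-2.74, 2.74]. Speed limits (rad/s): [2.22, 2.22, 3.01, 3.01, 3.14, 3.14, 3.14].

### API

Orientations are given as a 3x3 rotation matrix whose columns are the frame's x, y, z axes.
In Python, from bench import bot gives the robot as it stands. The module is installed in compiled form; this text tells all that it offers.
- The arm moves only by the tool play_rows, never from a script. Its argument "deltas" is a list that holds one entry, the list of rows, each a list of 7 numbers: the opening, from -1 (shut) to 1 (fully open), then the shift along the world's x, y, z in m, then the turn, a rotation vector about the world's x, y, z in rad. A call has exactly 8 rows; each row shifts and turns the commanded pose from where the row before left it; what a row does not reach is not made up. A row lasts 1/10 s, in which the tool goes at most 50 mm and 8.59 degrees, less where a joint would pass 70% of its speed; a pose out of reach is approached as far as the arm can. A call is refused whole if a number of a shift passes 0.05 or a number of a turn 0.15, either way. A call with a gripper value outside its range is refused whole. The fingers move at their own pace and stop on an object; "grip_force" is the grip in N (left out, the last holds). Time passes only in rows, so rows that do not move let the fingers close, or fill a call up. It gives the time, the measured TCP pose, the force, the opening and the grip force at its end, in the units of the state.
- bot.state(): the state, without advancing time (a new reading comes with each control period).
- bot.camera(name): name is "scene" or "side" or "wrist"; returns a dict with "img" (480x640x3 uint8, red, green, blue), "fov_y" (degrees; the focal length in pixels is half the picture's height over the tangent of half this angle, whatever the lens; pixels are square), "cx", "cy" (the principal point, pixels), "R" (3x3) and "t" (3): a world point X has camera coordinates R X + t. Camera axes: x right, y down, z forward; pixel columns grow to the right and rows downward; lengths in mm; the calibration is good to about 2 mm. The wrist camera is an equidistant fisheye: a pixel r from the principal point sees the ray r / f radians off the axis. A picture is of the moment at which its call begins. There is no depth.
- bot.hand_in(): hands the job in; it is judged then, once.
The state is a dict: "clock": time; "q": joint angles; "qvel": joint speeds; "effort": joint torques, N m; "position": TCP position; "eef_rot": TCP orientation; "contact_force": force on the tool from outside, world axes, zero at the start; "ft_torque": the same for the moment, N m; "opening": opening from 0.0 (shut) to 1.0 (fully open); "grasp_force": force on a finger pad.
Only numpy, scipy, OpenCV 4.12 (cv2) and the standard library are available. Lean on these libraries where they do the work, as an engineer would, in place of code of your own. Each camera call takes 0.05 s, during which the arm holds its last target. There are 200 camera calls.

### The job

Get the small blue handled pot ready for filling: first lift its loose lid off and lay it flat, knob up, in the round cork lid rest. Then take the pot by its body, draw it out so that its handle comes from under the little oak riser shelf, stand it on the dispenser's steel base plate in front of the bay with the handle pointing out and let go of it; then take it by the handle and slide it under the dispenser's head, fully home against the back of the bay, with the handle straight out to the front. Keep the pot upright and leave the other things on the board where they are.

Things in the scene. Friction and masses are not known exactly. Their poses are not given: they have to be found in the camera images.
- pot: Blue stoneware pot, open cylinder 60 mm outer diameter, 80 mm tall, 4 mm wall, about 0.3 kg. Origin: centre of its underside, z up. A straight pale wooden bar handle (14 mm wide, 12 mm thick) leaves it along its own -x at height 49 to 61 mm and ends 140 mm from the pot's axis. It starts lidded, with the handle tucked under the riser and the round body in front of the riser.
- pot_grip (a point): Grip point on the pot's handle, 122 mm from the pot's axis along the pot's -x, 55 mm above its underside, mid bar.
- lid: Loose white lid, starts on the pot. Flange disc 65 mm diameter, 4 mm thick; below it a plug 42 mm diameter, 6 mm deep; on top an orange round knob 20 mm diameter, from 4 to 30 mm above the origin. Origin: centre of the flange's underside (level with the pot's rim when on the pot), z up.
- lid_rest: Fixed round cork lid rest, 104 mm outer diameter, 16 mm tall, with a round well 84 mm wide whose floor is 6 mm above the table. Origin: centre of its underside. The lid lies in it on its plug, lid origin 12 mm above this origin.
- riser: Fixed oak riser shelf: top board 130 mm (its x) by 170 mm (its y), underside 80 mm, top 92 mm above the table, thin coasters on it up to 102 mm; side legs at its y ends (146 mm clear between). Origin: centre of its footprint on the table. Its open front faces its own -x, front edge 65 mm from the origin; the pot's axis starts about 112 mm out on that side.
- bay (a point): Where the centre of the pot's underside is when fully home: on the dispenser's steel base plate, 6 mm above the table. -x points out of the open front, +x into the bay, z up. The back wall is at x = +32 mm. The overhanging white head has its underside 95 mm above this point and its front face at x = -45 mm.
- dispenser: Fixed muesli dispenser, clear hopper on top, 238 mm tall. Origin: 6 mm below point bay, on the table, same axes. Base plate x -150 to +90 mm, 120 mm wide, 6 mm thick. Side cheeks, tops 46 mm above the table, inner faces at y = +-35.5 mm, from x = -45 mm to the back, with guides flaring to x = -70 mm, y = +-53 mm. Head 85 mm wide, 101 to 131 mm above the table.
- jam_jar: Bystander: amber glass jam jar with red cap, 66 mm diameter, 95 mm tall. Origin: centre of underside.
- cup: Bystander: terracotta-coloured stoneware cup, 76 mm rim diameter, 85 mm tall. Origin: centre of underside.
- side_plate: Bystander: yellow melamine side plate, 160 mm diameter, 16 mm tall. Origin: centre of underside.
- toast_rack: Bystander: chrome toast rack, 80 by 170 mm, 90 mm tall. Origin: centre of underside.
Not all that is in view belongs to the job. Leave any yellow look-alike of the pot alone.

How it is judged (in metres and radians):
On the way, in this order (a step that is already met when the one before it is completed fails the run):
1. the lid lies flat and released in the lid rest (horizontal distance between lid and lid_rest below 0.013 m and z of lid in the frame of lid_rest below 0.016 m and angle between lid's own z axis and vertical below 0.12 rad and linear speed of lid below 0.02 m/s and contact force between the fingers and lid below 0.2 N), for 0.2 s.
2. the pot stands upright, untouched, on the dispenser's base plate in front of the bay, handle pointing out (x of pot in the frame of bay between -0.155 and -0.03 m and y of pot in the frame of bay between -0.055 and 0.055 m and z of pot in the frame of bay between -0.004 and 0.006 m and angle between the x axis of pot and the x axis of bay, either way round below 0.7 rad and x of pot_grip in the frame of bay below -0.09 m and angle between pot's own z axis and vertical below 0.1 rad and linear speed of pot below 0.02 m/s and contact force between the fingers and pot below 0.2 N), for 0.2 s.
3. the pot is fully home in the bay under the head (x of pot in the frame of bay between -0.008 and 0.008 m and y of pot in the frame of bay between -0.009 and 0.009 m and z of pot in the frame of bay below 0.006 m and angle between pot's own z axis and vertical below 0.08 rad and angle between the x axis of pot and the x axis of bay, either way round below 0.25 rad and x of pot_grip in the frame of bay below -0.08 m), for 0.2 s.
At the end, for the whole second after the job is handed in: Pot upright (0.08 rad) on the base plate, within 8 mm of home along the bay and 9 mm across, handle out of the front within 0.25 rad; lid flat, knob up (0.12 rad) in the lid rest's well, within 13 mm of its centre; both released and at rest (all of step 1 and all of step 3 and linear speed of pot below 0.02 m/s and contact force between the fingers and pot below 0.2 N); the robot touches nothing.
It fails at once if the pot is tipped by more than 0.5 rad (angle between pot's own z axis and vertical above 0.5 rad).
It fails at once if the jam jar, cup, side plate or toast rack is moved by more than 30 mm (distance of any of jam_jar, cup, side_plate, toast_rack from where it was at the start of the episode above 0.03 m).
It also fails if it takes over 67 s, if anything falls off the work surface, if the arm or the gripper's body presses on something with over 40 N, if the wrist force passes 120 N, or if a joint passes its speed limit or range.

## Working session

There is one attempt and no reset: what is moved stays moved. The work goes in short steps, Python scripts to look and compute and a tool call to move; the robot and the scene stay as the last step left them, time stands still between calls to the robot, and variables do not carry over. Pictures are saved under pics/ and viewed, at most 12 in all, crops included, and the job is handed in when it is done.

Besides the shell and the picture viewer there is one more tool, called after ">>>" as name([rows], argument=value, ...), one row to a line, values as JSON. play_rows: Moves the arm, as the interface text tells. Its arguments: {"type":"object","properties":{"deltas":{"type":"array"},"grip_force":{"type":"number"}},"required":["deltas"]}

```bash
mkdir -p pics; cat > h.py <<'E'
import numpy as np, cv2
from bench import bot
def cam(n):
    c=bot.camera(n); c['R']=np.array(c['R']);c['t']=np.array(c['t']);c['img']=np.array(c['img']);c['f']=240/np.tan(np.radians(c['fov_y']/2)); c['n']=n
    return c
def ray(c,u,v):
    d=np.array([u-c['cx'],v-c['cy']])/c['f']
    if c['n']=='wrist':
        r=np.hypot(*d); s=np.sin(r)/r if r>1e-9 else 1
        d=np.array([d[0]*s,d[1]*s,np.cos(r)])
    else: d=np.array([d[0],d[1],1.])
    return -c['R'].T@c['t'], c['R'].T@d
def onz(c,u,v,z):
    o,d=ray(c,u,v); return o+d*(z-o[2])/d[2]
def proj(c,X):
    p=c['R']@np.array(X,float)+c['t']
    if c['n']=='wrist':
        r=np.hypot(p[0],p[1]); a=np.arctan2(r,p[2]); k=a/r
        return np.array([c['cx']+c['f']*p[0]*k,c['cy']+c['f']*p[1]*k])
    return np.array([c['cx']+c['f']*p[0]/p[2],c['cy']+c['f']*p[1]/p[2]])
def save(n,img): cv2.imwrite('pics/'+n,np.ascontiguousarray(img[:,:,::-1]))
E
python3 - <<'E'
from h import *
import pickle
C={n:cam(n) for n in('scene','side','wrist')}
pickle.dump(C,open('c0.pkl','wb'))
for n in C:
  save(n+'0.png',C[n]['img']); print(n,C[n]['fov_y'],-C[n]['R'].T@C[n]['t'],C[n]['R'][2])
s=bot.state();print(s['position'],s['eef_rot'],s['opening'],s['clock'])
E
```

```text
scene 50.20019009031055 [1049.42298226 -530.54920199 1055.15230617] [-0.43837127  0.40110188 -0.80433073]
side 42.98032398601198 [1102.86169754  812.49369666 1259.45308157] [-0.37353247 -0.54119328 -0.75338127]
wrist 65.70646984690485 [205.13584456 594.81338437 373.39072857] [ 0.24711808 -0.11939337 -0.96160173]
[267.13977441 564.64006033 230.71767615] [[-9.03928075e-01  4.27684323e-01 -3.94639496e-04]
 [ 4.27684490e-01  9.03927416e-01 -1.09677513e-03]
 [-1.12348067e-04 -1.16018702e-03 -9.99999321e-01]] 1.006919173830188 0.15
```

View pics/scene0.png

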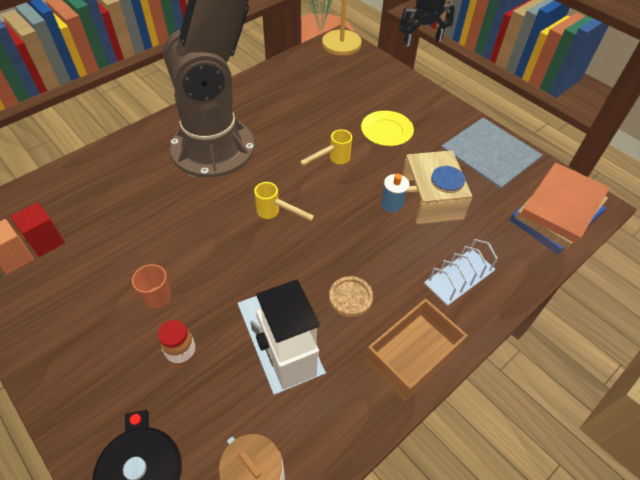

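View pics/side0.png

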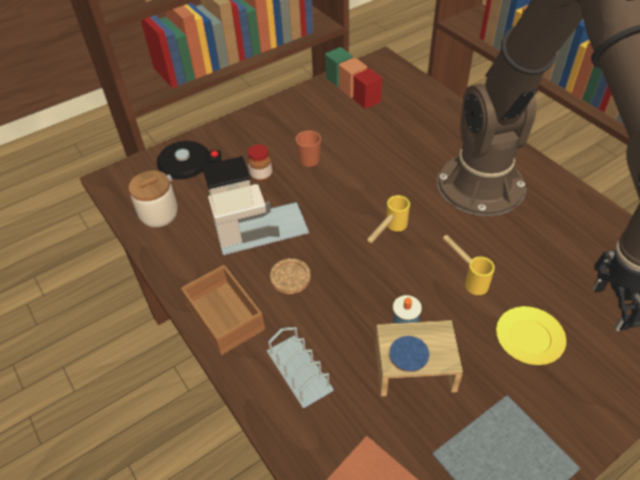

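Candidates in the scene view: yellow pots at (267,200) and (341,147) are look-alikes. The blue pot with the white lid and orange knob is at (395,195), and (407,305) in the side view, so I choose that one and check it in a close crop.

```bash
python3 - <<'E'
from h import *
import pickle
C=pickle.load(open('c0.pkl','rb'))
def cr(n,x,y,w,h): return cv2.resize(C[n]['img'][y:y+h,x:x+w],(400,300),interpolation=cv2.INTER_CUBIC)
m=np.vstack([np.hstack([cr('scene',360,140,120,90),cr('side',350,280,120,90)]),np.hstack([cr('scene',220,270,160,120),cr('side',180,140,160,120)])])
save('m0.png',m)
def blobs(n,lo,hi,box,k=1):
    im=cv2.cvtColor(C[n]['img'],cv2.COLOR_RGB2HSV); x,y,w,h=box
    M=cv2.inRange(im,np.array(lo),np.array(hi)); Z=np.zeros_like(M); Z[y:y+h,x:x+w]=M[y:y+h,x:x+w]
    cs=sorted(cv2.findContours(Z,cv2.RETR_EXTERNAL,cv2.CHAIN_APPROX_NONE)[0],key=cv2.contourArea)[::-1][:k]
    return cs
for n,b in(('scene',(375,165,40,35)),('side',(385,285,45,40))):
    for nm,lo,hi,z in(('knob',(3,140,120),(16,255,255),102),('white',(0,0,150),(179,70,255),84)):
        cs=blobs(n,lo,hi,b)
        if cs:
            c=cs[0];m=cv2.moments(c);u=(m['m10']/m['m00'],m['m01']/m['m00']); 
            hull=cv2.convexHull(c); e=cv2.fitEllipse(hull) if len(hull)>4 else None
            print(n,nm,u,cv2.contourArea(c),onz(C[n],*u,z)[:2],e, onz(C[n],*e[0],z)[:2] if e else'')
for n,b in(('scene',(325,272,55,48)),('side',(265,255,50,45))):
    c=blobs(n,(5,60,120),(25,200,255),b)[0]; e=cv2.fitEllipse(cv2.convexHull(c)); print(n,'rest',e,onz(C[n],*e[0],12)[:2])
E
```

```text
scene knob (397.3074712643678, 178.00862068965517) 58.0 [502.10005129 245.5455251 ] ((397.25372314453125, 177.90428161621094), (7.3666815757751465, 12.899652481079102), 10.26369857788086) [501.75447709 245.70925832]
scene white (396.12593984962405, 184.21929824561403) 266.0 [505.14682851 241.65232085] ((396.32745361328125, 183.15037536621094), (18.553434371948242, 25.743886947631836), 100.72447204589844) [502.85933646 244.8149832 ]
side knob (407.441947565543, 303.05992509363296) 44.5 [504.37696584 249.74055615] ((407.2861328125, 302.9622802734375), (7.409356594085693, 10.271312713623047), 6.215439319610596) [504.48613662 249.32065971]
side white (406.7587773647253, 308.21313506815363) 403.5 [505.78336834 251.07070137] ((406.88116455078125, 306.9563293457031), (24.167984008789062, 29.044445037841797), 102.34636688232422) [503.26580891 248.56325186]
scene rest ((354.52734375, 296.7413635253906), (43.75282287597656, 53.814308166503906), 101.20167541503906) [652.33372383 -40.42087291]
side rest ((289.8695068359375, 275.6398010253906), (36.633277893066406, 41.53266906738281), 84.52337646484375) [644.70343271 -39.59007313]
```

View pics/m0.png

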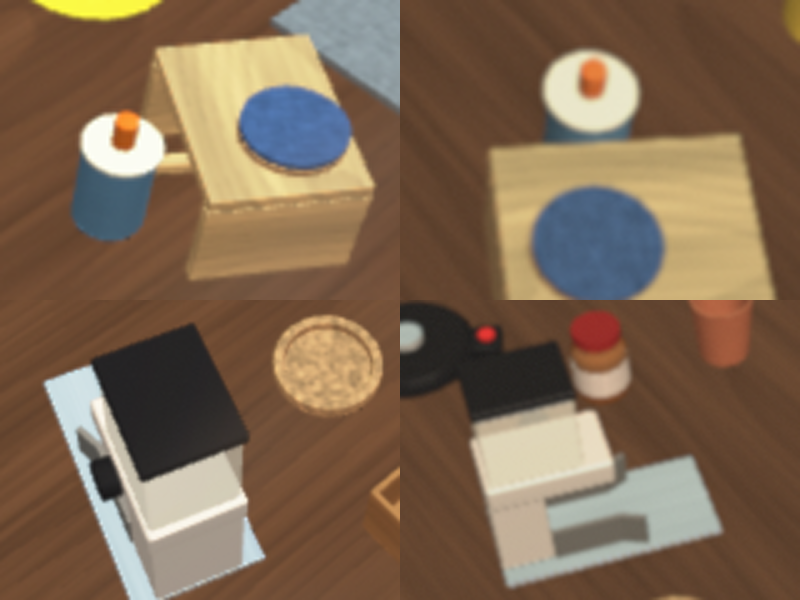

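```bash
python3 - <<'E'
from h import *
import pickle
C=pickle.load(open('c0.pkl','rb'))
def contour(n,lo,hi,box):
    im=cv2.cvtColor(C[n]['img'],cv2.COLOR_RGB2HSV); x,y,w,h=box
    M=cv2.inRange(im,np.array(lo),np.array(hi)); Z=np.zeros_like(M); Z[y:y+h,x:x+w]=M[y:y+h,x:x+w]
    return max(cv2.findContours(Z,cv2.RETR_EXTERNAL,cv2.CHAIN_APPROX_NONE)[0],key=cv2.contourArea)
def bis(n,c,z):  # ground bearings: mid of extreme bearings
    P=np.array([onz(C[n],*p,z)[:2] for p in c[:,0]]); o=(-C[n]['R'].T@C[n]['t'])[:2]
    d=P-o;a=np.arctan2(d[:,1],d[:,0])%(2*np.pi); return o,(a.min()+a.max())/2
def two(l):
    A=[];b=[]
    for o,a in l: nn=np.array([-np.sin(a),np.cos(a)]);A.append(nn);b.append(nn@o)
    return np.linalg.solve(A,b)
print('lid',two([bis('scene',contour('scene',(0,0,150),(179,70,255),(375,165,40,35)),84),bis('side',contour('side',(0,0,150),(179,70,255),(385,285,45,40)),84)]))
print('rest',two([bis('scene',contour('scene',(5,60,120),(25,200,255),(325,272,55,48)),12),bis('side',contour('side',(5,60,120),(25,200,255),(265,255,50,45)),12)]))
# riser top
for n,b in(('scene',(395,145,85,60)),('side',(370,315,100,80))):
    c=contour(n,(12,60,150),(30,200,255),b); h=cv2.convexHull(c); q=cv2.approxPolyDP(h,4,True)[:,0]
    for p in q: print(n,'riser',p,onz(C[n],*p,92)[:2].round(1))
# plate
for n,b in(('scene',(230,285,100,110)),('side',(205,190,110,70))):
    c=contour(n,(80,10,130),(115,90,255),b); q=cv2.approxPolyDP(cv2.convexHull(c),3,True)[:,0]
    for p in q: print(n,'plate',p,onz(C[n],*p,6)[:2].round(1))
for n,l in(('scene',[(238,302),(326,372),(272,390)]),('side',[(296,203.2),(308.8,233.2),(223.2,254.8)])):
    for p in l: print(n,'eye',p,onz(C[n],*p,6)[:2].round(1))
E
```

```text
lid [501.36288708 246.94890993]
rest [647.09851663 -34.97501996]
scene riser [472 195] [660.4 355.8]
scene riser [468 204] [673. 324.]
scene riser [421 204] [596.6 233.8]
scene riser [397 185] [513. 235.]
scene riser [395 174] [482.4 259.6]
scene riser [407 154] [451.4 339.1]
scene riser [452 151] [522.7 441.9]
side riser [450 320] [452.4 337.5]
side riser [462 370] [518.9 445.3]
side riser [457 390] [559.6 472.8]
side riser [381 394] [692.2 386.3]
side riser [377 325] [593.3 249.7]
scene plate [256 296] [ 496.7 -213.8]
scene plate [282 389] [ 713.6 -309.6]
scene plate [274 393] [ 709.4 -327.7]
scene plate [238 304] [ 486.7 -258.9]Traceback (most recent call last):
  File "<stdin>", line 23, in <module>
  File "<stdin>", line 7, in contour
ValueError: max() iterable argument is empty
```

```bash
python3 - <<'E'
from h import *
import pickle
C=pickle.load(open('c0.pkl','rb'))
for n,l in(('scene',[(238,302),(326,372),(272,390)]),('side',[(296,203.2),(308.8,233.2),(223.2,254.8)])):
    for p in l: print(n,'eye',p,onz(C[n],*p,6)[:2].round(1))
im=C['side']['img']
for p in [(265,235),(290,215),(300,225),(225,251)]: print(im[p[1],p[0]],cv2.cvtColor(im[p[1]:p[1]+1,p[0]:p[0]+1],cv2.COLOR_RGB2HSV))
M=cv2.inRange(cv2.cvtColor(im,cv2.COLOR_RGB2HSV),np.array((70,5,110)),np.array((120,70,255)));Z=np.zeros_like(M);Z[190:265,205:320]=M[190:265,205:320]
c=max(cv2.findContours(Z,0,1)[0],key=cv2.contourArea)
for p in cv2.approxPolyDP(cv2.convexHull(c),3,True)[:,0]: print(p,onz(C['side'],*p,6)[:2].round(1))
# riser handle in scene: pale strip right of pot
h=cv2.cvtColor(C['scene']['img'],cv2.COLOR_RGB2HSV)
for p in [(405,188),(408,188),(411,188),(414,188),(411,191)]: print(p,onz(C['scene'],*p,61)[:2].round(1),h[p[1],p[0]])
E
```

```text
scene eye (238, 302) [ 482.3 -255.7]
scene eye (326, 372) [ 746.  -214.2]
scene eye (272, 390) [ 701.6 -326.9]
side eye (296, 203.2) [ 484.2 -252.3]
side eye (308.8, 233.2) [ 519.9 -135.3]
side eye (223.2, 254.8) [ 747.2 -209. ]
[108 101  90] [[[ 18  42 108]]]
[178 188 179] [[[ 63  14 188]]]
[178 188 179] [[[ 63  14 188]]]
[171 181 173] [[[ 66  14 181]]]
[224 252] [ 740.6 -216.3]
(405, 188) [516.9 268. ] [ 33   9 252]
(408, 188) [522.  274.1] [ 24  68 231]
(411, 188) [527.2 280.1] [ 23  93 234]
(414, 188) [532.3 286.2] [ 23  95 232]
(411, 191) [534.5 272.2] [ 17 128 171]
```

>>> play_rows([
  [[1,0.04,-0.04,0,0,0,0],[1,0.04,-0.05,0,0,0,0],[1,0.04,-0.05,0,0,0,0],[1,0.04,-0.05,0,0,0,0],[1,0.035,-0.05,0,0,0,0],[1,0.03,-0.05,0,0,0,0],[1,0.01,-0.028,0,0,0,0],[1,0,0,0,0,0,0]],
])

```text
clock: 0.95
position: [463.2, 295.0, 231.3]
eef_rot: [[-0.9, 0.435, 0.001], [0.435, 0.9, -0.002], [-0.002, -0.002, -1.0]]
contact_force: [-0.0, 0.1, -0.4]
opening: 1.004
grasp_force: 0.0
```

Top row of the crop: the blue pot with its orange knob, and its pale handle running under the riser at (172,160). Bottom row: the dispenser's plate runs out toward the upper right in the side view, so the front faces the robot. I get bay ≈ (644,-242) with +x at -18°, and the pot at ≈ (502,247).

>>> play_rows([
  [[1,0.01,-0.01,0,0,0,-0.14],[1,0.01,-0.01,0,0,0,-0.14],[1,0.01,-0.01,0,0,0,-0.14],[1,0.009,-0.018,0,0,0,-0.14],[1,0,0,0,0,0,-0.14],[1,0,0,0,0,0,-0.14],[1,0,0,0,0,0,-0.14],[1,0,0,0,0,0,-0.14]],
])

```text
clock: 1.75
position: [499.1, 253.6, 231.0]
eef_rot: [[-0.004, 1.0, -0.001], [1.0, 0.004, 0.0], [0.0, -0.001, -1.0]]
contact_force: [0.0, 0.2, 0.2]
opening: 0.999
grasp_force: 0.0
```

>>> play_rows([
  [[1,0,0,0,0,0,-0.14],[1,0,0,0,0,0,-0.14],[1,0,0,0,0,0,-0.14],[1,0,0,0,0,0,-0.14],[1,0,0,0,0,0,0],[1,0,0,0,0,0,0],[1,0,0,0,0,0,0],[1,0,0,0,0,0,0]],
])

```text
clock: 2.55
position: [499.7, 252.7, 231.3]
eef_rot: [[0.522, 0.853, -0.0], [0.853, -0.522, 0.0], [-0.0, -0.0, -1.0]]
contact_force: [0.2, 0.1, -0.6]
opening: 0.998
grasp_force: 0.0
```

```bash
python3 - <<'E'
from h import *
c=cam('wrist'); save('w1.png',c['img'])
s=bot.state();print(s['position'],s['eef_rot'],s['q'],-c['R'].T@c['t'])
h=cv2.cvtColor(c['img'],cv2.COLOR_RGB2HSV)
M=cv2.inRange(h,np.array((3,150,130)),np.array((14,255,255)))
for k in sorted(cv2.findContours(M,0,1)[0],key=cv2.contourArea)[::-1][:3]:
    m=cv2.moments(k)
    if m['m00']>20: u=(m['m10']/m['m00'],m['m01']/m['m00']);print(u,m['m00'],onz(c,*u,97),onz(c,*u,110))
E
```

```text
[499.70664308 252.65096787 231.34108042] [[ 5.22407041e-01  8.52696243e-01 -2.25809959e-05]
 [ 8.52696242e-01 -5.22407037e-01  8.22867510e-05]
 [ 5.83691323e-05 -6.22419084e-05 -9.99999996e-01]] [-0.9277098   0.34437512  0.48870341  1.76402917 -0.18101188  1.07775529
 -0.92692607] [536.97160269 312.44700694 374.10399797]
(619.9861459453003, 218.97276961662487) 1395.5 [764.77346904  99.91545939  97.        ] [754.08641911 109.88612073 110.        ]
(322.6495433789954, 229.85188356164383) 584.0 [503.16690176 245.28412195  97.        ] [504.75280855 248.43498773 110.        ]
(636.9727011494252, 319.4252873563218) 116.0 [768.40244343 -44.27096605  97.        ] [757.54514454 -27.53597239 110.        ]
```

View pics/w1.png

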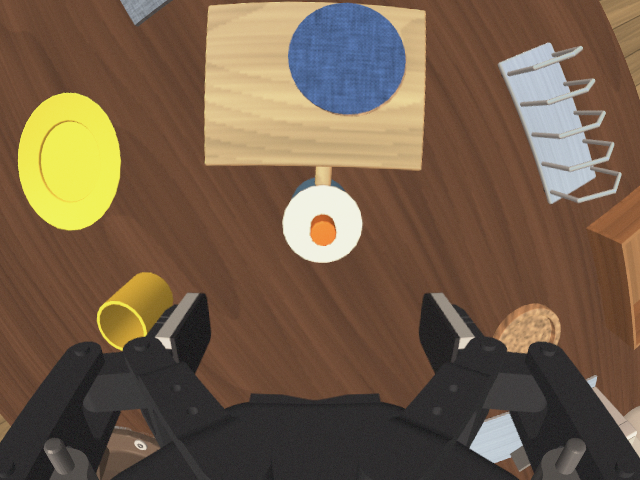

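The wrist view shows the lid at (322,223), knob at (322,230), handle straight up under the riser at (323,175), so the handle runs along the tool's x. I descend onto the knob.

>>> play_rows([
  [[1,0.004,-0.006,0,0,0,0],[1,0,0,-0.04,0,0,0],[1,0,0,-0.04,0,0,0],[1,0,0,-0.03,0,0,0],[1,0,0,-0.02,0,0,0],[1,0,0,-0.01,0,0,0],[1,0,0,0,0,0,0],[-0.2,0,0,0,0,0,0]],
], grip_force=25)

```text
clock: 3.4
position: [504.4, 246.6, 92.1]
eef_rot: [[0.524, 0.852, 0.001], [0.852, -0.524, 0.0], [0.001, 0.001, -1.0]]
contact_force: [-0.0, 0.2, 0.0]
opening: 0.855
grasp_force: 0.0
```

>>> play_rows([
  [[-1,0,0,0,0,0,0],[-1,0,0,0,0,0,0],[-1,0,0,0,0,0,0],[-1,0,0,0,0,0,0],[-1,0,0,0,0,0,0],[-1,0,0,0,0,0,0],[-1,0,0,0.005,0,0,0],[-1,0,0,0.01,0,0,0]],
])

```text
clock: 4.2
position: [503.2, 246.3, 106.2]
eef_rot: [[0.524, 0.852, -0.001], [0.852, -0.524, -0.001], [-0.001, -0.001, -1.0]]
contact_force: [-0.1, -0.9, -0.4]
opening: 0.218
grasp_force: 24.5
```

>>> play_rows([
  [[-1,0,0,0.05,0,0,0],[-1,0,0,0.05,0,0,0],[-1,0.01,-0.02,0,0,0,0],[-1,0.02,-0.04,0,0,0,0],[-1,0.02,-0.04,0,0,0,0],[-1,0.02,-0.04,0,0,0,0],[-1,0.02,-0.04,0,0,0,0],[-1,0.01,-0.02,0,0,0,0]],
])

```text
clock: 5.0
position: [604.9, 41.6, 207.4]
eef_rot: [[0.528, 0.85, 0.002], [0.85, -0.528, -0.002], [-0.001, 0.002, -1.0]]
contact_force: [0.5, -0.2, 0.1]
opening: 0.219
grasp_force: 24.7
```

```bash
python3 - <<'E'
from h import *
s=bot.state();print(s['position'],s['opening'],s['grasp_force'],s['q'])
c=cam('wrist'); save('w2.png',c['img'])
h=cv2.cvtColor(c['img'],cv2.COLOR_RGB2HSV)
p=proj(c,[647,-37,12]);print(p)
for n in ('wrist','scene'):
  if n!='wrist': c=cam(n); h=cv2.cvtColor(c['img'],cv2.COLOR_RGB2HSV);p=proj(c,[647,-37,12])
  M=cv2.inRange(h,np.array((5,60,100)),np.array((25,210,255)))
  Z=np.zeros_like(M);r=70;y,x=max(0,int(p[1])-r),max(0,int(p[0])-r);Z[y:y+2*r,x:x+2*r]=M[y:y+2*r,x:x+2*r]
  k=max(cv2.findContours(Z,0,1)[0],key=cv2.contourArea);e=cv2.fitEllipse(cv2.convexHull(k));print(n,e,onz(c,*e[0],14))
E
```

```text
[604.93757858  41.56412383 207.41440674] 0.2187533228861551 24.667848944664 [-0.52343401  0.45220379  0.5289517   1.68486194 -0.25143145  1.07160049
 -0.47309952]
[392.53760691 252.91881259]
wrist ((402.1109924316406, 231.1642303466797), (150.6041259765625, 217.50814819335938), 155.49124145507812) [665.41353655 -21.87465684  14.        ]
scene ((360.6908264160156, 275.171630859375), (152.67324829101562, 233.37628173828125), 165.78526306152344) [618.92187465  11.94617887  14.        ]
```

View pics/w2.png

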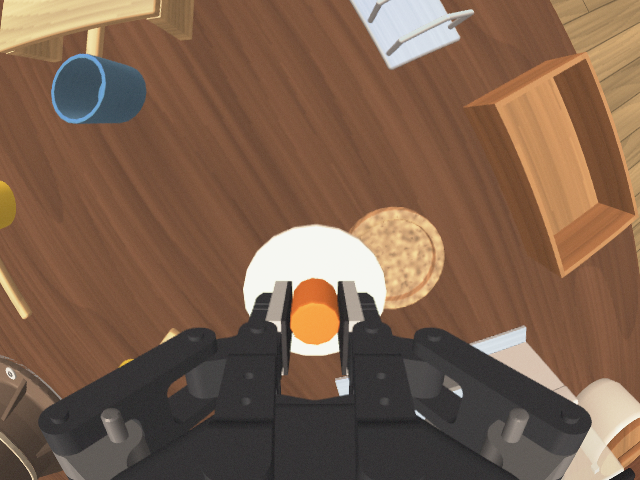

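```bash
python3 - <<'E'
from h import *
c=cam('wrist'); print(onz(c,394,258,12)); 
for p in((444,255),(395,207),(398,309)): print(onz(c,*p,14))
h=cv2.cvtColor(c['img'],cv2.COLOR_RGB2HSV)
M=cv2.inRange(h,np.array((10,60,140)),np.array((25,200,255)));Z=np.zeros_like(M);Z[200:315,360:450]=M[200:315,360:450]
Z=cv2.morphologyEx(Z,cv2.MORPH_CLOSE,np.ones((5,5)))
k=max(cv2.findContours(Z,0,1)[0],key=cv2.contourArea)[:,0]
W=np.array([onz(c,*p,12)[:2] for p in k if not((p[0]-314)**2+(p[1]-290)**2<78**2) and p[1]<312])
A=np.c_[2*W,np.ones(len(W))]; x=np.linalg.lstsq(A,(W**2).sum(1),rcond=None)[0];print('circ',x[:2],np.sqrt(x[2]+x[:2]@x[:2]),len(W))
c=cam('side');h=cv2.cvtColor(c['img'],cv2.COLOR_RGB2HSV)
E
```

```text
[645.54191253 -42.61631665  12.        ]
[690.82450773 -67.07708525  14.        ]
[670.60551566   2.24185036  14.        ]
[623.16153526 -93.89019688  14.        ]
circ [643.39345918 -44.10657465] 53.452523602106524 190
```

>>> play_rows([
  [[-1,0.015,-0.03,0,0,0,0],[-1,0.015,-0.03,0,0,0,0],[-1,0.011,-0.023,0,0,0,0],[-1,0,0,-0.03,0,0,0],[-1,0,0,-0.04,0,0,0],[-1,0,0,-0.04,0,0,0],[-1,0,0,-0.03,0,0,0],[-1,0,0,0,0,0,0]],
])

```text
clock: 6.0
position: [641.4, -33.6, 62.4]
eef_rot: [[0.521, 0.853, -0.008], [0.853, -0.521, 0.001], [-0.003, -0.007, -1.0]]
contact_force: [-0.5, 0.2, -0.9]
opening: 0.223
grasp_force: 24.7
```

```bash
python3 - <<'E'
from h import *
s=bot.state();print(s['position'],s['opening'])
c=cam('scene');d=cam('side')
m=np.hstack([cv2.resize(c['img'][240:340,300:420],(400,333)),cv2.resize(d['img'][220:320,230:350],(400,333))]);save('m2.png',m)
E
```

```text
[641.42461998 -33.64952063  62.38117687] 0.22277022772110716
```

View pics/m2.png

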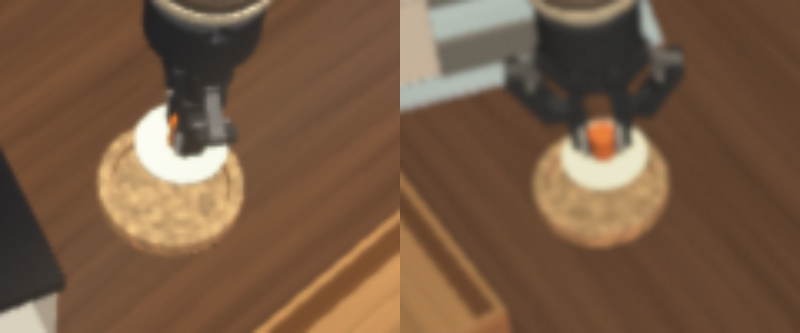

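The lid is held level above the cork rest, a bit short of it. I correct by (+5,-7) mm and lower.

>>> play_rows([
  [[-1,0.005,-0.007,0,0,0,0],[-1,0,0,-0.01,0,0,0],[-1,0,0,-0.01,0,0,0],[-1,0,0,-0.008,0,0,0],[-1,0,0,-0.005,0,0,0],[-1,0,0,-0.003,0,0,0],[-1,0,0,0,0,0,0],[-1,0,0,0,0,0,0]],
])

```text
clock: 6.9
position: [649.8, -43.4, 30.5]
eef_rot: [[0.524, 0.852, 0.0], [0.852, -0.524, -0.0], [0.0, 0.0, -1.0]]
contact_force: [0.1, -0.6, -1.9]
opening: 0.22
grasp_force: 24.7
```

>>> play_rows([
  [[-1,-0.003,0.002,-0.003,0,0,0],[-1,0,0,-0.002,0,0,0],[-1,0,0,-0.002,0,0,0],[-1,0,0,0,0,0,0],[-1,0,0,0,0,0,0],[0,0,0,0,0,0,0],[0.3,0,0,0,0,0,0],[0.3,0,0,0,0,0,0]],
])

```text
clock: 7.7
position: [646.8, -41.4, 23.2]
eef_rot: [[0.524, 0.852, 0.0], [0.852, -0.524, -0.0], [-0.0, 0.0, -1.0]]
contact_force: [1.1, -0.3, -0.2]
opening: 0.644
grasp_force: 0.0
```

>>> play_rows([
  [[0.3,0,0,0,0,0,0],[0.3,0,0,0,0,0,0],[0.3,0,0,0.03,0,0,0],[0.3,0,0,0.04,0,0,0],[0.5,-0.01,0.01,0.05,0,0,0],[1,-0.02,0.04,0.04,0,0,0],[1,-0.02,0.04,0,0,0,0],[1,-0.02,0.04,0,0,0,0]],
])

```text
clock: 8.5
position: [580.5, 82.6, 176.2]
eef_rot: [[0.525, 0.851, 0.003], [0.851, -0.525, 0.001], [0.002, 0.002, -1.0]]
contact_force: [-0.0, 0.7, -0.4]
opening: 1.001
grasp_force: 0.0
```

```bash
python3 - <<'E'
from h import *
s=bot.state();print(s['position'],s['opening'])
c=cam('wrist');save('w3.png',c['img'])
E
```

```text
[580.49073406  82.58325323 176.21531645] 1.0010258438433772
```

View pics/w3.png

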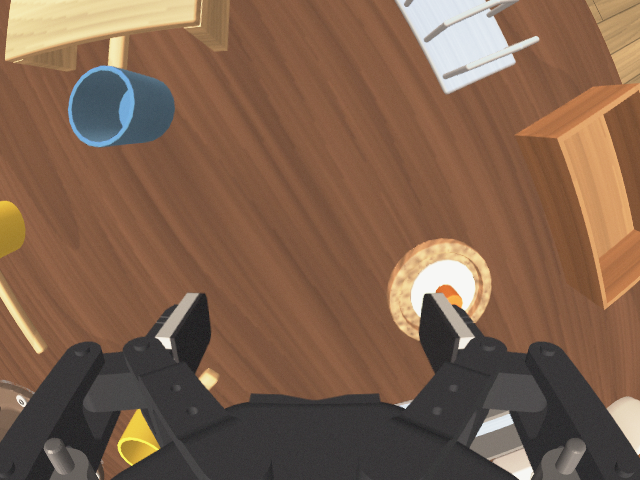

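The lid lies in the rest well: lid (443,290), rest (439,291). I go back to the pot.

>>> play_rows([
  [[1,-0.02,0.042,0,0,0,0],[1,-0.02,0.042,0,0,0,0],[1,-0.02,0.042,0,0,0,0],[1,-0.014,0.03,0,0,0,0],[1,-0.003,0.008,0,0,0,0],[1,0,0,0,0,0,0],[1,0,0,0,0,0,0],[1,0,0,0,0,0,0]],
])

```text
clock: 9.35
position: [504.4, 243.6, 174.9]
eef_rot: [[0.526, 0.85, 0.001], [0.85, -0.526, -0.001], [-0.0, 0.001, -1.0]]
contact_force: [0.4, -0.1, 0.2]
opening: 1.0
grasp_force: 0.0
```

```bash
python3 - <<'E'
from h import *
s=bot.state();print(s['position'])
c=cam('wrist');save('w4.png',c['img'])
h=cv2.cvtColor(c['img'],cv2.COLOR_RGB2HSV)
M=cv2.inRange(h,np.array((95,100,60)),np.array((115,255,255)))
for k in sorted(cv2.findContours(M,0,1)[0],key=cv2.contourArea)[::-1][:3]:
    print(cv2.boundingRect(k),cv2.contourArea(k))
print(proj(c,[503,246.5,80]))
# bright rim pixels
M=cv2.inRange(h,np.array((95,80,190)),np.array((115,200,255)))
p=proj(c,[503,246.5,80]);ys,xs=np.nonzero(M);k=np.hypot(xs-p[0],ys-p[1])<80
W=np.array([onz(c,x,y,80)[:2] for x,y in zip(xs[k],ys[k])]);print(len(W))
A=np.c_[2*W,np.ones(len(W))]; x=np.linalg.lstsq(A,(W**2).sum(1),rcond=None)[0];print('circ',x[:2],np.sqrt(x[2]+x[:2]@x[:2]))
E
```

```text
[504.39676945 243.57480194 174.87416659]
(265, 0, 147, 100) 12052.0
(266, 194, 87, 84) 5659.5
[309.36752228 236.13795137]
2700
circ [501.71916514 245.3522431 ] 21.415313386115223
```

>>> play_rows([
  [[1,-0.001,0.003,0,0,0,0],[1,0,0,-0.03,0,0,0],[1,0,0,-0.04,0,0,0],[1,0,0,-0.03,0,0,0],[1,0,0,-0.02,0,0,0],[1,0,0,-0.01,0,0,0],[1,0,0,0,0,0,0],[0.2,0,0,0,0,0,0]],
], grip_force=40)

```text
clock: 10.2
position: [503.1, 248.6, 45.5]
eef_rot: [[0.524, 0.852, 0.001], [0.852, -0.524, 0.0], [0.001, 0.001, -1.0]]
contact_force: [-0.2, -0.2, 0.6]
opening: 0.857
grasp_force: 0.0
```

>>> play_rows([
  [[-1,0,0,0,0,0,0],[-1,0,0,0,0,0,0],[-1,0,0,0,0,0,0],[-1,0,0,0,0,0,0],[-1,0,0,0,0,0,0],[-1,0,0,0.003,0,0,0],[-1,0,0,0.003,0,0,0],[-1,0,0,0,0,0,0]],
])

```text
clock: 11.0
position: [502.5, 248.8, 51.2]
eef_rot: [[0.523, 0.852, 0.0], [0.852, -0.523, 0.0], [0.001, 0.0, -1.0]]
contact_force: [-0.9, -0.8, -4.2]
opening: 0.703
grasp_force: 44.0
```

>>> play_rows([
  [[-1,-0.008,-0.013,0,0,0,0],[-1,-0.008,-0.013,0,0,0,0],[-1,-0.008,-0.013,0,0,0,0],[-1,-0.008,-0.013,0,0,0,0],[-1,-0.008,-0.013,0,0,0,0],[-1,-0.008,-0.013,0,0,0,0],[-1,-0.008,-0.013,0,0,0,0],[-1,-0.004,-0.006,0,0,0,0]],
])

```text
clock: 11.8
position: [441.3, 150.0, 50.8]
eef_rot: [[0.525, 0.851, -0.001], [0.851, -0.525, -0.0], [-0.001, -0.0, -1.0]]
contact_force: [0.4, 0.4, -3.3]
opening: 0.7
grasp_force: 44.2
```

```bash
python3 - <<'E'
from h import *
s=bot.state();print(s['position'],s['contact_force'],s['opening'])
c=cam('scene');save('s5.png',c['img'][100:400,180:580])
E
```

```text
[441.3468677  149.95240908  50.76497948] [ 0.38706799  0.36142225 -3.31287867] 0.7003131050342518
```

View pics/s5.png

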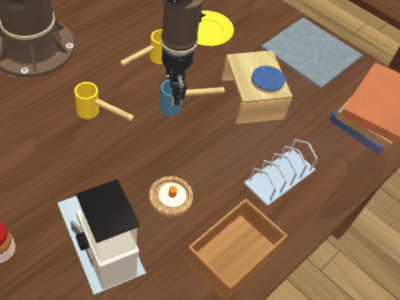

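The handle is clear of the riser. I lift and carry the pot over while turning it.

>>> play_rows([
  [[-1,-0.004,-0.006,0.03,0,0,0],[-1,0,0,0.04,0,0,0],[-1,0,0,0.04,0,0,0],[-1,0.007,-0.025,0,0,0,0.12],[-1,0.007,-0.025,0,0,0,0.12],[-1,0.007,-0.025,0,0,0,0.12],[-1,0.007,-0.025,0,0,0,0.12],[-1,0.007,-0.025,0,0,0,0.12]],
])

```text
clock: 12.65
position: [473.9, 20.0, 160.9]
eef_rot: [[-0.054, 0.999, 0.001], [0.999, 0.054, 0.0], [0.0, 0.001, -1.0]]
contact_force: [0.1, -0.2, -3.1]
opening: 0.696
grasp_force: 46.2
```

>>> play_rows([
  [[-1,0.008,-0.025,0,0,0,0.12],[-1,0.008,-0.025,0,0,0,0.12],[-1,0.008,-0.025,0,0,0,0.12],[-1,0.008,-0.025,0,0,0,0.12],[-1,0.008,-0.025,0,0,0,0.12],[-1,0.008,-0.025,0,0,0,0.12],[-1,0.008,-0.025,0,0,0,0.12],[-1,0.008,-0.025,0,0,0,0.12]],
])

```text
clock: 13.45
position: [537.9, -180.2, 160.6]
eef_rot: [[-0.849, 0.528, 0.0], [0.528, 0.849, 0.0], [0.0, 0.0, -1.0]]
contact_force: [0.8, 0.4, -3.3]
opening: 0.703
grasp_force: 46.2
```

>>> play_rows([
  [[-1,0.006,-0.018,0,0,0,0.12],[-1,0,0,0,0,0,0.08],[-1,0,0,0,0,0,0],[-1,0,0,0,0,0,0],[-1,0,0,0,0,0,0],[-1,0,0,0,0,0,0],[-1,0,0,0,0,0,0],[-1,0,0,0,0,0,0]],
])

```text
clock: 14.25
position: [543.5, -197.1, 160.8]
eef_rot: [[-0.935, 0.354, 0.0], [0.354, 0.935, 0.0], [-0.0, 0.0, -1.0]]
contact_force: [-0.7, 0.4, -3.1]
opening: 0.699
grasp_force: 46.2
```

```bash
python3 - <<'E'
from h import *
s=bot.state();print(s['q'])
c=cam('wrist');save('w6.png',c['img'])
B=np.array([643.7,-241.8]);u=np.array([.95,-.312]);v=np.array([.312,.95])
for x,y in((-150,-60),(-150,60),(90,-60),(90,60)): print(x,y,proj(c,[*(B+u*x+v*y),6]).round())
E
```

```text
[ 0.09014055  0.42868318  0.22842613  1.79164075 -0.11738014  0.9343794
  1.57744117]
-150 -60 [225. 172.]
-150 60 [372. 165.]
90 -60 [255. 405.]
90 60 [369. 402.]
```

View pics/w6.png

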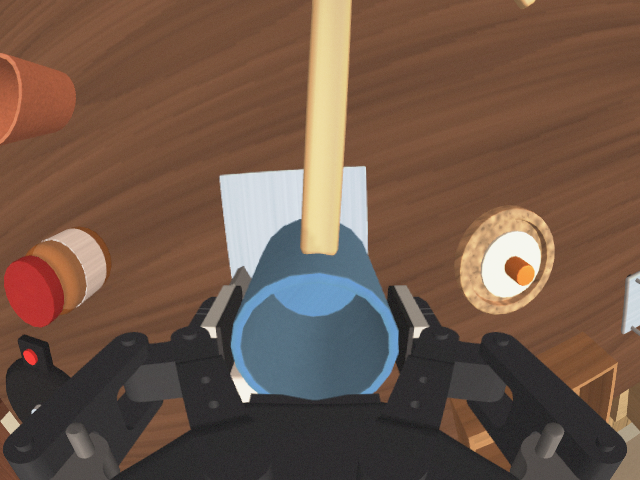

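Plate front corners are seen at (220,175) and (366,167), about 5 px left of the prediction, so I shift the bay estimate to (644,-244.5). The handle points out with a few degrees of turn needed. I lower the pot.

>>> play_rows([
  [[-1,0.001,-0.015,0,0,0,0.07],[-1,0,0,-0.03,0,0,0],[-1,0,0,-0.03,0,0,0],[-1,0,0,-0.02,0,0,0],[-1,0,0,-0.015,0,0,0],[-1,0,0,-0.008,0,0,0],[-1,0,0,0,0,0,0],[-1,0,0,0,0,0,0]],
])

```text
clock: 15.1
position: [544.9, -212.6, 58.4]
eef_rot: [[-0.958, 0.288, 0.001], [0.288, 0.958, -0.0], [-0.001, -0.0, -1.0]]
contact_force: [-0.4, 0.2, -4.0]
opening: 0.703
grasp_force: 46.2
```

>>> play_rows([
  [[-1,0,0,-0.003,0,0,0],[-1,0,0,-0.002,0,0,0],[-1,0,0,-0.001,0,0,0],[-1,0,0,-0.001,0,0,0],[-1,0,0,0,0,0,0],[-1,0,0,0,0,0,0],[-1,0,0,0,0,0,0],[-1,0,0,0,0,0,0]],
])

```text
clock: 15.9
position: [545.0, -212.5, 52.3]
eef_rot: [[-0.958, 0.288, 0.002], [0.288, 0.958, -0.0], [-0.002, 0.0, -1.0]]
contact_force: [-4.1, 3.2, 10.3]
opening: 0.696
grasp_force: 47.5
```

Contact, so the pot is on the plate. I release and rise.

>>> play_rows([
  [[0.2,0,0,0,0,0,0],[1,0,0,0,0,0,0],[1,0,0,0,0,0,0],[1,0,0,0,0,0,0],[1,0,0,0.03,0,0,0],[1,0,0,0.04,0,0,0],[1,0,0,0.04,0,0,0],[1,0,0,0.04,0,0,0]],
])

```text
clock: 16.7
position: [544.2, -212.4, 202.2]
eef_rot: [[-0.958, 0.288, -0.0], [0.288, 0.958, -0.0], [0.0, -0.0, -1.0]]
contact_force: [0.1, -0.2, -0.3]
opening: 0.998
grasp_force: 0.0
```

>>> play_rows([
  [[1,-0.024,0.008,0,0,0,0],[1,-0.024,0.008,0,0,0,0],[1,-0.024,0.008,0,0,0,0],[1,-0.024,0.008,0,0,0,0],[1,-0.02,0.006,0,0,0,0],[1,0,0,0,0,0,0],[1,0,0,0,0,0,0],[1,0,0,0,0,0,0]],
])

```text
clock: 17.5
position: [429.4, -174.6, 201.0]
eef_rot: [[-0.958, 0.288, 0.001], [0.288, 0.958, -0.0], [-0.001, -0.0, -1.0]]
contact_force: [0.5, 0.6, 0.2]
opening: 1.001
grasp_force: 0.0
```

```bash
python3 - <<'E'
from h import *
s=bot.state();print(s['position'],s['eef_rot'])
c=cam('wrist');save('w7.png',c['img'])
h=cv2.cvtColor(c['img'],cv2.COLOR_RGB2HSV)
M=cv2.inRange(h,np.array((15,40,150)),np.array((32,190,255)))
p=proj(c,[545-117,-212.5+36,67]);print('exp grip px',p)
for v in range(max(0,int(p[1])-40),min(480,int(p[1])+81),20):
    r=np.nonzero(M[v])[0]; r=r[abs(r-p[0])<60]
    if len(r): print(v,r.min(),r.max(),onz(c,(r.min()+r.max())/2,v,67)[:2].round(1))
print('pot px',proj(c,[545,-212.5,86]))
E
```

```text
[ 429.35653608 -174.60796526  200.96010057] [[-9.57735477e-01  2.87648951e-01  9.15304053e-04]
 [ 2.87648798e-01  9.57735914e-01 -2.97859891e-04]
 [-9.62298649e-04 -2.19848744e-05 -9.99999537e-01]]
exp grip px [311.20536356 221.65938727]
221 310 328 [ 429.2 -170.6]
241 310 326 [ 444.3 -175.9]
261 309 325 [ 460.  -181.4]
281 307 323 [ 476.  -187.9]
301 307 322 [ 493.1 -193.4]
pot px [310.57487632 368.53197472]
```

View pics/w7.png

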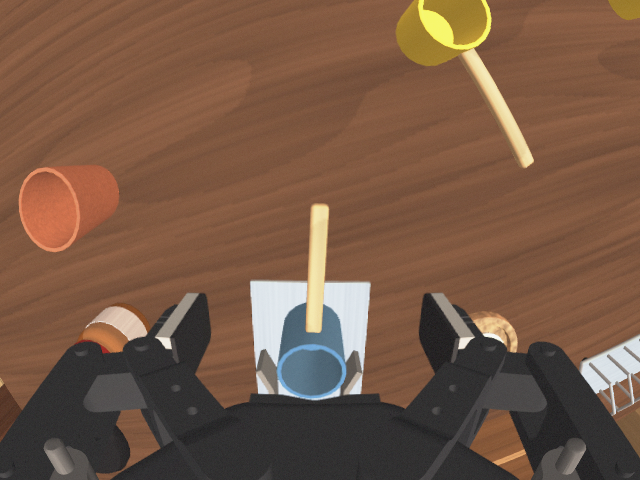

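The pot stands on the plate in front of the bay with its rim at (311,370). Its handle runs from (316,330) to (320,206), almost in line with the bay. Next I grip the handle.

>>> play_rows([
  [[1,0.001,0.003,-0.02,0,0,-0.05],[1,0,0,-0.04,0,0,0],[1,0,0,-0.04,0,0,0],[1,0,0,-0.03,0,0,0],[1,0,0,-0.02,0,0,0],[1,0,0,-0.008,0,0,0],[1,0,0,0,0,0,0],[1,0,0,0,0,0,0]],
], grip_force=30)

```text
clock: 18.35
position: [430.2, -171.7, 43.4]
eef_rot: [[-0.942, 0.335, 0.001], [0.335, 0.942, -0.0], [-0.001, 0.0, -1.0]]
contact_force: [0.3, -0.5, 1.6]
opening: 1.003
grasp_force: 0.0
```

```bash
python3 - <<'E'
from h import *
import numpy as np
s=bot.state();print(s['position'])
c=cam('wrist');print([proj(c,X).round() for X in ([429,-170.6,67],[545,-212.5,86])])
im=cv2.imread('pics/w7.png')
# plate corners in w7 (camera pose then = rotate/shift; recompute from stored offset)
save('w8.png',c['img'])
E
python3 - <<'E'
import cv2,numpy as np
im=cv2.cvtColor(cv2.imread('pics/w7.png'),cv2.COLOR_BGR2HSV)
M=cv2.inRange(im,np.array((90,5,170)),np.array((125,60,255)));Z=np.zeros_like(M);Z[270:400,235:385]=M[270:400,235:385]
for v in(290,310,330,350): r=np.nonzero(Z[v])[0];print(v,r.min(),r.max())
E
```

```text
[ 430.17244735 -171.69810358   43.36689332]
[array([315., 323.]), array([314., 536.])]
290 251 368
310 252 367
330 254 365
350 255 364
```

```bash
python3 - <<'E'
from h import *
s=bot.state();c=cam('wrist')
Rt=np.array(s['eef_rot']);pt=np.array(s['position'])
Rc=c['R'];tc=c['t']           # Xc=Rc X+tc
A=Rc@Rt; b=Rc@pt+tc            # Xc=A Xt+b
R7=np.array([[-.957735,.287649,.000915],[.287649,.957736,-.000298],[-.000962,-.000022,-1]]);p7=np.array([429.3565,-174.608,200.96])
c['R']=A@R7.T;c['t']=b-c['R']@p7
P=np.array([onz(c,309.5,v,6)[:2] for v in(290,310,330,350)]);d=P[-1]-P[0];print(P,np.degrees(np.arctan2(d[1],d[0])))
F=(onz(c,250.5,282,6)+onz(c,370,282,6))/2;u=d/np.hypot(*d);print('front',F,'bay',F[:2]+150*u)
print('rim',onz(c,311,370,86))
E
```

```text
[[ 508.59623099 -203.27143972]
 [ 530.09098593 -209.85772012]
 [ 552.82185552 -216.83328021]
 [ 577.04322846 -224.27709374]] -17.060691895087373
front [ 500.88890097 -200.26468509    6.        ] bay [ 644.28807866 -244.27236439]
rim [ 546.65861973 -212.56641162   86.        ]
```

>>> play_rows([
  [[0,0,0,0,0,0,0],[-1,0,0,0,0,0,0],[-1,0,0,0,0,0,0],[-1,0,0,0,0,0,0],[-1,0,0,0,0,0,0],[-1,0,0,0,0,0,0],[-1,0,0,0,0,0,0],[-1,0,0,0,0,0,0]],
])

```text
clock: 19.25
position: [429.4, -171.3, 42.8]
eef_rot: [[-0.942, 0.335, -0.0], [0.335, 0.942, 0.0], [0.0, 0.0, -1.0]]
contact_force: [-0.6, 0.6, 1.8]
opening: 0.152
grasp_force: 34.7
```

>>> play_rows([
  [[-1,0.008,-0.003,0,0,0,0.007],[-1,0.01,-0.004,0,0,0,0.007],[-1,0.01,-0.004,0,0,0,0.007],[-1,0.01,-0.004,0,0,0,0.007],[-1,0.01,-0.004,0,0,0,0.007],[-1,0.01,-0.003,0,0,0,0],[-1,0.01,-0.003,0,0,0,0],[-1,0,0,0,0,0,0]],
])

```text
clock: 20.05
position: [498.5, -196.9, 42.8]
eef_rot: [[-0.953, 0.302, 0.001], [0.302, 0.953, -0.0], [-0.001, -0.0, -1.0]]
contact_force: [2.9, -0.7, 0.3]
opening: 0.157
grasp_force: 34.5
```

>>> play_rows([
  [[-1,0.008,-0.003,0,0,0,0],[-1,0.008,-0.003,0,0,0,0],[-1,0.005,-0.002,0,0,0,0],[-1,0.004,-0.001,0,0,0,0],[-1,0,0,0,0,0,0],[-1,0,0,0,0,0,0],[-1,0,0,0,0,0,0],[-1,0,0,0,0,0,0]],
])

```text
clock: 20.85
position: [522.7, -205.5, 42.9]
eef_rot: [[-0.953, 0.302, 0.001], [0.302, 0.953, -0.0], [-0.001, -0.0, -1.0]]
contact_force: [-0.3, -0.3, 0.7]
opening: 0.157
grasp_force: 34.7
```

Advance in small steps to contact with the back wall.

>>> play_rows([
  [[-1,0.002,-0.001,0,0,0,0],[-1,0.002,0,0,0,0,0],[-1,0.001,-0.001,0,0,0,0],[-1,0,0,0,0,0,0],[-1,0,0,0,0,0,0],[-1,0,0,0,0,0,0],[-1,0,0,0,0,0,0],[-1,0,0,0,0,0,0]],
])

```text
clock: 21.65
position: [524.7, -206.3, 42.4]
eef_rot: [[-0.953, 0.302, -0.005], [0.302, 0.953, 0.002], [0.005, 0.001, -1.0]]
contact_force: [-12.6, 4.8, 10.4]
opening: 0.154
grasp_force: 35.9
```

>>> play_rows([
  [[-1,0.002,-0.001,0,0,0,0],[-1,0.001,0,0,0,0,0],[-1,0,0,0,0,0,0],[-1,0,0,0,0,0,0],[-1,0,0,0,0,0,0],[-1,0,0,0,0,0,0],[-1,0,0,0,0,0,0],[-1,0,0,0,0,0,0]],
])

```text
clock: 22.45
position: [524.7, -206.4, 41.8]
eef_rot: [[-0.953, 0.302, -0.01], [0.302, 0.953, 0.004], [0.011, 0.001, -1.0]]
contact_force: [-20.1, 6.3, 16.5]
opening: 0.157
grasp_force: 36.8
```

Firm contact at the expected place. I relieve the push, release, and back off upward.

>>> play_rows([
  [[-1,-0.003,0.001,0,0,0,0],[-1,-0.001,0,0,0,0,0],[-1,0,0,0,0,0,0],[-0.5,0,0,0,0,0,0],[0,0,0,0,0,0,0],[0.2,0,0,0,0,0,0],[0.2,0,0,0,0,0,0],[0.2,0,0,0,0,0,0]],
])

```text
clock: 23.25
position: [526.6, -207.4, 42.8]
eef_rot: [[-0.953, 0.302, 0.0], [0.302, 0.953, -0.0], [-0.0, 0.0, -1.0]]
contact_force: [-0.3, -1.3, 0.4]
opening: 0.604
grasp_force: 0.0
```

>>> play_rows([
  [[0.2,0,0,0.02,0,0,0],[0.2,0,0,0.04,0,0,0],[0.2,0,0,0.04,0,0,0],[0.2,-0.02,0.006,0.03,0,0,0],[0.2,-0.03,0.01,0,0,0,0],[0.2,-0.03,0.01,0,0,0,0],[0.2,-0.03,0.01,0,0,0,0],[0.2,0,0,0,0,0,0]],
])

```text
clock: 24.05
position: [412.4, -170.3, 172.6]
eef_rot: [[-0.953, 0.302, -0.002], [0.302, 0.953, 0.001], [0.003, 0.001, -1.0]]
contact_force: [0.8, 0.5, -0.1]
opening: 0.6
grasp_force: 0.0
```

```bash
python3 - <<'E'
from h import *
s=bot.state();print(s['position'],s['contact_force'])
c=cam('wrist');d=cam('side')
h=cv2.cvtColor(c['img'],cv2.COLOR_RGB2HSV)
M=cv2.inRange(h,np.array((15,40,150)),np.array((32,190,255)))
p=proj(c,[520,-205,67]);print(p)
for v in range(int(p[1])-20,min(480,int(p[1])+61),10):
    r=np.nonzero(M[v])[0]; r=r[abs(r-p[0])<40]
    if len(r): print(v,r.min(),r.max(),onz(c,(r.min()+r.max())/2,v,67)[:2].round(1))
m=np.hstack([cv2.resize(c['img'],(400,300)),cv2.resize(d['img'][150:300,180:380],(400,300),interpolation=cv2.INTER_CUBIC)]);save('m9.png',m)
E
```

```text
[ 412.44225729 -170.28074049  172.59595871] [ 0.84089072  0.47844711 -0.05214313]
[313.33897516 367.51261191]
357 306 321 [ 510.  -201.7]
367 306 321 [ 519.5 -204.7]
377 306 321 [ 529.5 -207.9]
387 306 321 [ 539.8 -211.2]
397 307 321 [ 550.8 -214.3]
```

View pics/m9.png

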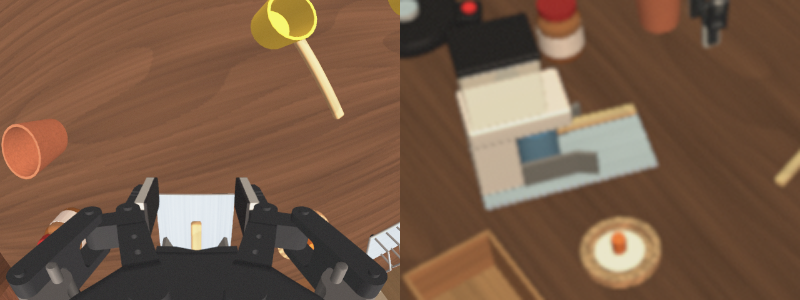

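The pot is under the head with its handle straight out (handle angle -17.1°, same as the bay). The handle tip is where the home pose puts it, the lid is in the rest, and the arm is clear. I hand in.

```bash
python3 -c "
from bench import bot
print(bot.hand_in())"
```

```text
the job is handed in; nothing more can be done
None
```

The job is handed in, though no verdict came back. By my measurements, the lid lies in the cork rest and the pot stands home in the bay (about 2 mm off along it, 1 mm across) with its handle straight out, and I touched none of the other items.

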